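# Square a rail offcut on the sprung fence and push it off the ledge into the scrap chute

### The job

Clear the steel mounting-rail offcut from the outfeed deck of the rail cutter: slide it sideways until it sits square against the sprung fence and hold it there for a second with a gentle press of about 8 N (never more than 15 N), then push it endways along the fence, still square, off the ledge so that it drops into the scrap chute and lies there. Keep it sliding on the deck, do not pick it up, and leave the spool, the contactor and the red tray where they are.

Things in the scene. Friction and masses are not known exactly. Their poses are not given: they have to be found in the camera images.
- rail: offcut of bare steel mounting rail, top-hat section, open side down on the deck: 100 long (its y), 35 wide over its 2 mm thick foot flanges (x), 27 over the hat, 15 high, three dark slots on top, 0.13 kg. Origin: centre of its underside. It starts up to 17 degrees out of square, its middle 42 to 95 mm from the fence bar. Its two ends are alike. Sliding friction is under 2 N.
- ledge (a point): middle of the ledge's lip, on top of the dark steel outfeed deck, 180 mm above the table. +y is level and points off the ledge over the chute, +x is level and points across the deck to the fence, z up. The deck is flat and reaches back to y = -240 and from x = -110 to +90.
- chute (a point): centre of the scrap chute's mouth, 85 mm in +y and 15 mm below the ledge point, same axes. An open-topped aluminium trough, inside 76 wide (x) and 170 long (y, from the lip on); cheeks' tops at this height, end wall's top 45 mm lower; its floor slopes from 65 mm (at the lip) to 145 mm (far end) below this point.
- cutter (a point): top of the rail cutter, a grey block with a blue head, 230 mm above the table, fixed 315 mm upstream (-y) of the ledge point, same axes. It fills x = -70 to +70 and y = -50 to +50 about this point; a thin handle leans out to +x. Keep clear.
- fence: dark steel foot of the sprung fence, fixed on the deck, axes as the ledge's; origin on the deck top, 70 mm in +x and 78 mm in -y from the ledge point. It carries a hand-set slide and, on that, the sprung bar. Nothing of the fence stands more than 30 mm above the deck.
- bar (a point): middle of the adjusting range of the fence bar's face, 52.5 mm in -x from the fence origin. The steel bar is 145 long (y), 24 high, its face to -x. Its setting is NOT measured: the free face lies up to 12 mm either way (x) of this point and is to be found by feel. It yields straight in +x at 4 N per mm, to a dead stop at 10 mm, and springs back.
- spool: grey plastic wire spool standing on the table, 64 diameter, 46 high; origin at the centre of its underside. To be left alone.
- contactor: black and grey contactor on the table, 45 x 75, 75 high; origin at the centre of its underside. To be left alone.
- tray: red open plastic tray on the table, 90 x 120, 40 high; origin at the centre of its underside. To be left alone.

How it is judged:
On the way, in this order (a step that is already met when the one before it is completed fails the run):
1. the rail sits square (within 4 degrees) against the fence on the deck and is pressed against it with 4 to 14 N for 0.4 s (contact force between rail and fence between 4 and 14 N and angle between the y axis of rail and the y axis of fence, either way round below 0.07 rad and y of rail in the frame of ledge below -0.05 m), for 0.4 s.
2. the rail, still flat on the deck and square (within 7 degrees), reaches out over the ledge by 15 mm or more (y of rail in the frame of ledge above -0.035 m and angle between the y axis of rail and the y axis of fence, either way round below 0.12 rad and z of rail in the frame of ledge above -0.006 m), for 0.05 s.
At the end, for the whole second after the job is handed in: The rail lies at rest (under 30 mm/s) inside the scrap chute: its origin within the trough's inside outline and at least 35 mm below the deck's top (y of rail in the frame of ledge between 0 and 0.17 m and x of rail in the frame of ledge between -0.038 and 0.038 m and z of rail in the frame of ledge below -0.035 m and linear speed of rail below 0.03 m/s); the robot touches nothing.
It fails at once if the rail is pressed against the fence with more than 18 N (contact force between rail and fence above 18 N).
It fails at once if the rail is lifted more than 15 mm off the deck (z of rail in the frame of ledge above 0.015 m).
It fails at once if the robot leans on the fence itself with more than 18 N (contact force between any of the fingers, the arm and fence above 18 N).
It fails at once if a bystander is moved more than 15 mm (distance of any of spool, contactor, tray from where it was at the start of the episode above 0.015 m).
It also fails if it takes over 64 s, if anything falls off the work surface, if the arm or the gripper's body presses on something with over 40 N, if the wrist force passes 120 N, or if a joint passes its speed limit or range.

### The arm

A 6-joint arm with a two-finger parallel gripper is mounted at the origin on the work surface. World frame = base frame: x ahead of the robot, y to its left, z up, the work surface at z = 0. Lengths are in m, angles in rad, forces in N, time in s.
With the tool pointing down it reaches from about 0.4 to 0.925 m from the base axis. Payload 12.5 kg.
Tool frame: the origin (TCP) lies at the very end of the fingers, on their centre line; the grasp point (between the pads) lies 19 mm behind it; z points along the fingers, y is the line along which they close (so a half turn about z gives the same grasp; the last joint's range is limited). The gripper opens to 95 mm and grips with 3 to 60 N. Pads are 20 mm wide; open, the fingers measure 119 mm over their backs; the gripper's body (75 mm by 180 mm) begins 59 mm behind the grasp point.
Start: joints at [-1.33, 0.491, 1.559, -0, 1.092, -0.106], TCP at [0.212, -0.588, 0.215] pointing down, gripper open.
Joint ranges: [-3.1, 3.1], [-0.84, 2.19], [0.05, 2.79], [-1.13, 4.28], [0.06, 2.93], [-2.69, 2.69]. Speed limits (rad/s): [2.22, 2.22, 2.79, 3.14, 3.14, 3.14].

### API

Orientations are given as a 3x3 rotation matrix whose columns are the frame's x, y, z axes.
In Python, from station import bot gives the robot as it stands.
- The arm moves only by the shell command python3 -m jog 'ROWS' [FORCE]. ROWS is text: rows parted by semicolons, each of 5 numbers parted by spaces: the shift along the tool's x, y, z as a fraction of full scale, then the turn about the tool's z as a fraction of full scale, then the gripper's target within -1 to 1 (shut at 1, half-way at 0, fully open at -1). A call has 1 to 5 rows; each row shifts and turns the commanded pose from where the row before left it, along the tool's axes as they then stand; what a row does not reach is not made up. Full scale, the value 1, is 2.5 cm for a shift and 4 degrees for a turn. A row lasts 1/12 s, in which the tool goes at most 41.7 mm and 7.16 degrees, less where a joint would pass 70% of its speed; a pose out of reach is approached as far as the arm can. A call with a number of a shift or a turn outside -1 to 1 is refused whole. A call with a gripper value outside its range is refused whole. The fingers move at their own pace and stop on an object; FORCE is the grip in N (left out, the last holds). Time passes only in rows, so rows that do not move let the fingers close. It gives the time, the measured TCP pose, the force, the opening and the grip force at its end, in the units of the state.
- bot.read_state(): the state, without advancing time (a new reading comes with each control period).
- bot.snapshot(name): name is "scene" or "top" or "wrist"; returns a dict with "color" (400x640x3 uint8, red, green, blue), "depth" (400x640 float32, m along the optical axis (not along the pixel's ray), 0 where there is no reading), "mtx" (3x3 intrinsics, pixels), "R" (3x3) and "t" (3): a world point X has camera coordinates R X + t; the wrist camera has in their place "tool_from_camera" (4x4, takes a point from camera to tool coordinates, whose origin is the TCP and whose axes are the flange's). Camera axes: x right, y down, z forward; pixel columns grow to the right and rows downward; lengths in m; the calibration is good to about 2 mm. A picture is of the moment at which its call begins: read the wrist's pose just before it.
- bot.job_done(): hands the job in; it is judged then, once.
Trained networks look in the newest picture that a camera, given by its name, has taken for a name from the list of things; names that differ only in an ending like _2 or _b are one class to them, and where a whole thing is asked for, a point or a joint stands for the part that bears it (a point fixed in the world has none). Each returns a list of dicts, best first, with "confidence" (0 to 1); they miss things now and then, are a little off and sometimes report something else, mostly with a low value. They report only what shows in the picture. A call takes as long as a camera call.
- bot.spot_in(camera, thing): "extent" ([left, top, right, bottom] in pixels, round what is visible of it).
- bot.regions_of(camera, thing): "region" (400x640 bool, what is visible of it) and "extent" ([left, top, right, bottom] in pixels, round what is visible of it).
The state is a dict: "time_s": time; "q": joint angles; "dq": joint speeds; "effort": joint torques, N m; "position": TCP position; "eef_rot": TCP orientation; "ft_force": force on the tool from outside, world axes, zero at the start; "wrist_torque": the same for the moment, N m; "finger_gap": finger opening in m; "gripper_force": force on a finger pad.
Only numpy, scipy, OpenCV 4.12 (cv2) and the standard library are available. Lean on these libraries where they do the work, as an engineer would, in place of code of your own. Each camera call takes 0.05 s, during which the arm holds its last target. There are 200 camera calls.

## Working session

There is one attempt and no reset: what is moved stays moved. The work goes in short steps, Python scripts to look and compute and a shell command to move; the robot and the scene stay as the last step left them, time stands still between calls to the robot, and variables do not carry over. Pictures are saved under pics/ and viewed, at most 10 in all, crops included, and the job is handed in when it is done.

```bash
mkdir -p pics; ls; python3 - <<'E'
from station import bot
import cv2,numpy as np,pickle
d={}
for n in ("scene","top"):
    s=bot.snapshot(n); d[n]=s
    print(n,s['mtx'].tolist(),s['R'].round(3).tolist(),s['t'].round(3).tolist())
    for th in ("rail","fence","bar","ledge","chute","cutter","spool","contactor","tray"):
        try:
            for r in bot.regions_of(n,th)[:2]:
                m=r['region']&(s['depth']>0)
                v,u=np.nonzero(m); z=s['depth'][m]
                P=np.linalg.inv(s['mtx'])@np.stack([u*z,v*z,z]); X=(s['R'].T@(P-s['t'][:,None])).T
                print(th,round(r['confidence'],2),np.round(r['extent']).tolist(),np.median(X,0).round(3),m.sum())
        except Exception as e: print(th,e)
a=np.vstack([d['scene']['color'],d['top']['color']])[...,::-1]
cv2.imwrite('pics/a.png',cv2.resize(a,(480,600),interpolation=cv2.INTER_AREA))
cv2.imwrite('pics/top.png',d['top']['color'][...,::-1])
pickle.dump(d,open('d.pkl','wb'))
st=bot.read_state(); print(st['time_s'],st['eef_rot'],st['ft_force'],st['finger_gap'])
E
```

```text
pics
scene [[474.23109805035637, 0.0, 309.12065766321143], [0.0, 474.23109805035637, 191.0787690648872], [0.0, 0.0, 1.0]] [[0.379, 0.925, -0.002], [0.619, -0.255, -0.743], [-0.688, 0.28, -0.67]] [-0.24, -0.203, 1.814]
rail 0.82 [248.0, 192.0, 285.0, 208.0] [ 0.559 -0.092  0.193] 423
fence 0.63 [251.0, 195.0, 310.0, 235.0] [ 0.633 -0.072  0.197] 1242
bar 0.71 [253.0, 198.0, 312.0, 238.0] [ 0.634 -0.075  0.198] 1077
ledge 0.79 [164.0, 177.0, 364.0, 306.0] [ 0.656 -0.158  0.147] 14433
chute 0.6 [166.0, 179.0, 361.0, 308.0] [ 0.657 -0.163  0.146] 13522
cutter 0.66 [166.0, 180.0, 365.0, 310.0] [ 0.657 -0.162  0.146] 13616
spool 0.66 [403.0, 181.0, 422.0, 200.0] [0.529 0.409 0.043] 377
contactor 0.63 [422.0, 201.0, 455.0, 234.0] [0.683 0.4   0.048] 665
tray 0.9 [364.0, 152.0, 408.0, 186.0] [0.384 0.389 0.014] 1015
top [[413.1074841766415, 0.0, 319.3342094431918], [0.0, 413.1074841766415, 208.4390218007381], [0.0, 0.0, 1.0]] [[0.008, -1.0, 0.025], [-0.997, -0.01, -0.071], [0.071, -0.024, -0.997]] [0.028, 0.53, 1.345]
rail 0.77 [348.0, 194.0, 381.0, 204.0] [ 0.546 -0.098  0.195] 352
fence 0.65 [333.0, 156.0, 386.0, 182.0] [ 0.626 -0.076  0.199] 891
bar 0.85 [337.0, 153.0, 385.0, 183.0] [ 0.626 -0.073  0.201] 631
bar 0.54 [193.0, 202.0, 213.0, 223.0] [0.513 0.408 0.046] 358
ledge 0.77 [275.0, 110.0, 471.0, 228.0] [ 0.583 -0.155  0.179] 8853
chute 0.97 [271.0, 112.0, 470.0, 225.0] [ 0.582 -0.158  0.179] 8432
cutter 0.89 [273.0, 111.0, 472.0, 226.0] [ 0.583 -0.155  0.179] 8781
spool 0.94 [191.0, 204.0, 214.0, 222.0] [0.513 0.409 0.046] 357
contactor 0.84 [194.0, 154.0, 220.0, 178.0] [0.658 0.402 0.067] 406
tray 0.73 [188.0, 235.0, 234.0, 271.0] [0.387 0.387 0.005] 1097
1.0 [[ 9.40480115e-01  3.39848720e-01  1.77747195e-05]
 [ 3.39848719e-01 -9.40480105e-01 -1.41841855e-04]
 [-3.14880027e-05  1.39440160e-04 -9.99999990e-01]] [ 0.3182133  -0.85663115 -0.30794441] 0.09495471855255067
```

View pics/top.png

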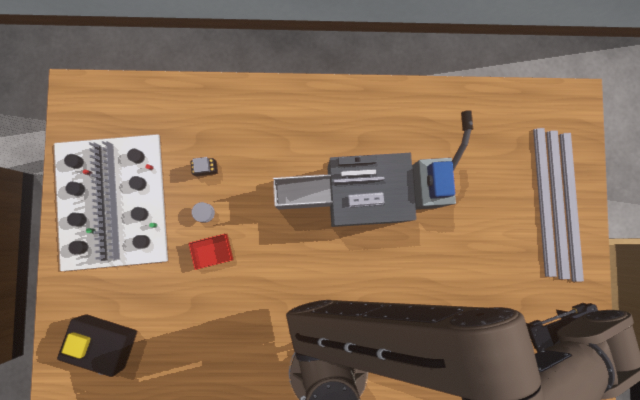

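View pics/a.png

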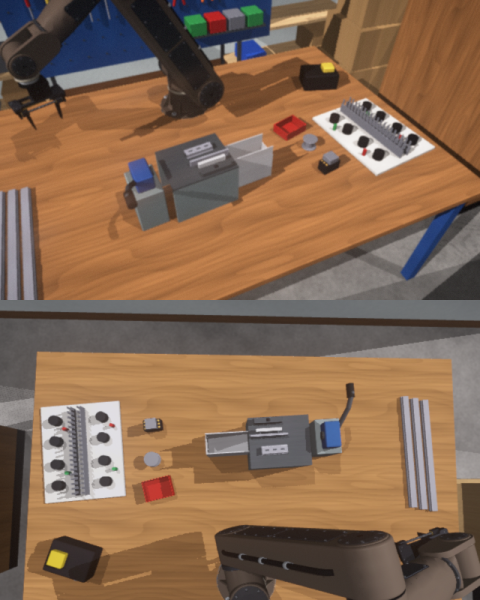

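The top view shows the deck at px (331–415, 153–225), with the rail at (366,199) and the fence bar at about (358,178). The chute is to the left (+y is world +y) and the cutter to the right. Next I'll fit the deck frame roughly.

```bash
cat > h.py <<'E'
import numpy as np,cv2
def cloud(s,Rw=None,tw=None):
    z=s['depth']; v,u=np.indices(z.shape)
    P=np.stack([u*z,v*z,z],-1)@np.linalg.inv(s['mtx']).T
    if Rw is None: return (P-s['t'])@s['R']
    T=s['tool_from_camera']; return (P@T[:3,:3].T+T[:3,3])@Rw.T+tw
E
python3 - <<'E'
import pickle,numpy as np,cv2
from h import *
d=pickle.load(open('d.pkl','rb'))
for n in d:
    s=d[n]; X=cloud(s); m=(s['depth']>0)&(abs(X[...,2]-.18)<.006)&(abs(X[...,0]-.58)<.2)&(abs(X[...,1]+.12)<.25)
    l=cv2.connectedComponentsWithStats(m.astype(np.uint8))
    i=1+l[2][1:,4].argmax(); m=l[1]==i
    xy=X[m][:,:2].astype(np.float32); print(n,m.sum(),np.median(X[m],0),cv2.minAreaRect(xy))
    print(cv2.boxPoints(cv2.minAreaRect(xy)))
    m=(s['depth']>0)&(X[...,2]>.19)&(abs(X[...,0]-.56)<.05)&(abs(X[...,1]+.1)<.08)
    l=cv2.connectedComponentsWithStats(m.astype(np.uint8))
    for i in range(1,l[0]):
        if l[2][i,4]>80:
            q=X[l[1]==i]; print('blob',len(q),np.median(q,0),cv2.minAreaRect(q[:,:2].astype(np.float32)))
    m=(s['depth']>0)&(X[...,2]>.222)&(X[...,2]<.4)&(abs(X[...,0]-.58)<.1)&(abs(X[...,1]+.34)<.1)
    print('cutter',cv2.minAreaRect(X[m][:,:2].astype(np.float32)))
from station import bot
s=bot.snapshot('wrist'); print(s['tool_from_camera'].round(3),s['mtx'].round(1))
E
```

```text
scene 3606 [ 0.58368193 -0.15417538  0.17943825] ((0.5836782455444336, -0.11712776124477386), (0.20869846642017365, 0.2411312609910965), 4.158702850341797)
[[ 0.47086042 -0.00444692]
 [ 0.4883471  -0.24494328]
 [ 0.69649607 -0.22980861]
 [ 0.6790094   0.01068775]]
blob 298 [ 0.55296303 -0.09570332  0.19420742] ((0.5513567924499512, -0.09570616483688354), (0.03222813084721565, 0.10124977678060532), 5.064050197601318)
blob 128 [ 0.60759702 -0.05494528  0.20141022] ((0.603745698928833, -0.0716823861002922), (0.01254928670823574, 0.10286592692136765), 0.1564640998840332)
cutter ((0.6196987628936768, -0.3114853799343109), (0.07143935561180115, 0.12463205307722092), 85.10221862792969)
top 4416 [ 0.57103474 -0.14078919  0.18008052] ((0.5798476338386536, -0.11999206244945526), (0.2000938057899475, 0.240984708070755), 4.17372989654541)
[[ 0.4712965  -0.00710076]
 [ 0.48883563 -0.24744639]
 [ 0.6883988  -0.23288336]
 [ 0.67085963  0.00746226]]
blob 155 [ 0.60261065 -0.08098313  0.20330147] ((0.6054322719573975, -0.08341695368289948), (0.013616550713777542, 0.12427947670221329), 3.8152523040771484)
blob 321 [ 0.54620294 -0.09799465  0.19515272] ((0.5462672710418701, -0.09824442118406296), (0.026936329901218414, 0.09997370839118958), 5.230110168457031)
cutter ((0.6178117394447327, -0.3149051070213318), (0.07434619963169098, 0.1336902379989624), 81.47209930419922)
[[ 0.    -0.97  -0.245  0.068]
 [ 1.    -0.     0.002 -0.001]
 [-0.002 -0.245  0.97  -0.171]
 [ 0.     0.     0.     1.   ]] [[346.    0.  325.3]
 [  0.  346.  199.9]
 [  0.    0.    1. ]]
```

```bash
cat >> h.py <<'E'
A=np.radians(4.17); EX=np.array([np.cos(A),np.sin(A),0]); EY=np.array([-np.sin(A),np.cos(A),0]); L=np.array([.581,.001,.18])
RL=np.stack([EX,EY,[0,0,1]],1)
def toL(X): return (np.asarray(X)-L)@RL
def go(p,deg=0):
    "units to reach ledge-frame TCP p with tool x at deg vs ledge x; shifts given in the tool axes now"
    from station import bot
    s=bot.read_state(); R=s['eef_rot']; c=s['position']
    yaw=np.degrees(np.arctan2(R[1,0],R[0,0])-A)
    print('t',round(s['time_s'],2),'L',toL(c).round(4),'yaw',yaw.round(2),'F',(np.array(s['ft_force'])@RL).round(2),'gap',round(s['finger_gap'],4))
    print('shift units',(R.T@(L+RL@np.array(p)-c)/.025).round(3),'turn units',((yaw-deg)/4).round(3))
E
python3 -m jog '0 0 -0.9 0.98 -0.3;0 0 -0.9 0.98 -0.3;0 0 -0.9 0.98 -0.3;0 0 -0.9 0.98 -0.3;0 0 0 0 -0.3'
python3 -c "
from h import *
go([-.085,-.096,.12])"
```

```text
time_s: 1.47
position: [0.2128, -0.5889, 0.3092]
eef_rot: [[0.998, 0.069, 0.002], [0.069, -0.998, -0.007], [0.001, 0.007, -1.0]]
ft_force: [-0.3, 0.1, 0.7]
finger_gap: 0.067
gripper_force: 0.0
t 1.47 L [-0.4101 -0.5616  0.1292] yaw -0.2 F [-0.29  0.13  0.68] gap 0.067
shift units [ 12.94  -18.671   0.262] turn units -0.05
```

```bash

python3 -m jog '0.68 -0.98 0 0 -0.3;0.68 -0.98 0 0 -0.3;0.68 -0.98 0 0 -0.3;0.68 -0.98 0 0 -0.3;0.68 -0.98 0 0 -0.3' >/dev/null
python3 -m jog '0.68 -0.98 0 0 -0.3;0.68 -0.98 0 0 -0.3;0.68 -0.98 0 0 -0.3;0.68 -0.98 0 0 -0.3;0.68 -0.98 0 0 -0.3' >/dev/null
python3 -m jog '0.68 -0.98 0 0 -0.3;0.68 -0.98 0 0 -0.3;0.68 -0.98 0 0 -0.3;0.68 -0.98 0 0 -0.3;0.68 -0.98 0 0 -0.3' >/dev/null
python3 -m jog '0.68 -0.98 0 0 -0.3;0.68 -0.98 0 0 -0.3;0.68 -0.98 0 0 -0.3;0 0 0 0 -0.3;0 0 0 0 -0.3'
python3 - <<'E'
from h import *
from station import bot
go([-.085,-.096,.12])
st=bot.read_state(); s=bot.snapshot('wrist')
X=toL(cloud(s,np.array(st['eef_rot']),np.array(st['position'])))
cv2.imwrite('pics/w1.png',s['color'][...,::-1])
ok=s['depth']>0
m=ok&(abs(X[...,2])<.005)
print('deck',np.median(X[m],0),m.sum())
for th in ('rail','bar','fence'):
    for r in bot.regions_of('wrist',th)[:2]:
        q=r['region']&ok; print(th,r['confidence'],np.round(r['extent']),np.median(X[q],0).round(4),cv2.minAreaRect(X[q][:,:2].astype(np.float32)))
        if th=='rail':
            q&=(X[...,2]>.011)&(X[...,2]<.019); print('top',np.median(X[q],0).round(4),cv2.minAreaRect(X[q][:,:2].astype(np.float32)))
np.save('X.npy',X)
E
```

```text
time_s: 3.13
position: [0.4856, -0.1245, 0.3041]
eef_rot: [[0.997, 0.076, -0.001], [0.076, -0.997, 0.0], [-0.001, -0.0, -1.0]]
ft_force: [-0.7, 0.2, -0.6]
finger_gap: 0.0621
gripper_force: 0.0
t 3.13 L [-0.1042 -0.1182  0.1241] yaw 0.22 F [-0.7   0.29 -0.63] gap 0.0621
shift units [ 0.772 -0.886  0.163] turn units 0.054
deck [-0.02456235 -0.14097198  0.00071702] 47647
rail 0.62 [233.  93. 362. 139.] [-0.0393 -0.0959  0.0154] ((-0.039848074316978455, -0.09472812712192535), (0.03642921522259712, 0.10650640726089478), 1.079868197441101)
top [-0.0395 -0.0961  0.0157] ((-0.03978264331817627, -0.09581532329320908), (0.027022723108530045, 0.10025034844875336), 0.9234817028045654)
bar 0.9 [171.   0. 369.  50.] [ 0.0209 -0.0786  0.0227] ((0.03039802424609661, -0.05332385003566742), (0.19169007241725922, 0.03404870256781578), 89.9036865234375)
fence 0.79 [173.   2. 372.  46.] [ 0.0207 -0.078   0.0228] ((0.02720511332154274, -0.0794263705611229), (0.02761164866387844, 0.14809855818748474), 0.03392719849944115)
```

View pics/w1.png

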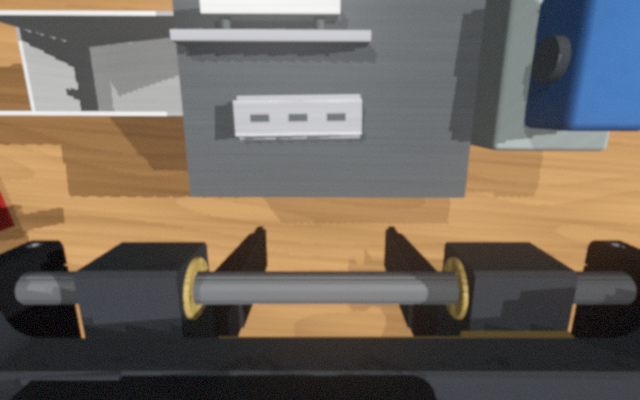

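```bash

python3 -m jog '0.77 -0.89 0 0.05 -0.3;0 0 1 0 -0.3;0 0 1 0 -0.3;0 0 1 0 -0.3;0 0 0.5 0 -0.3'|grep -E 'pos|force'
python3 -m jog '0 0 0.3 0 -0.3;0 0 0 0 -0.3;0 0 0 0 -0.3'|grep -E 'pos|force'
python3 - <<'E'
from h import *
go([-.085,-.096,.006])
X=np.load('X.npy'); m=(abs(X[...,0]-.02)<.03)&(X[...,2]>.018)&(X[...,2]<.028)&(X[...,1]<-.02)&(X[...,1]>-.14)
print(np.percentile(X[m][:,0],[1,5,25,50,75,95,99]),np.percentile(X[m][:,2],[5,50,95]))
E
```

```text
position: [0.5018, -0.1026, 0.2146]
ft_force: [0.6, -0.9, 0.4]
gripper_force: 0.0
position: [0.5031, -0.1026, 0.2101]
ft_force: [-0.6, -0.7, 0.2]
gripper_force: 0.0
t 4.0 L [-0.0852 -0.0977  0.0301] yaw -0.23 F [-0.66 -0.61  0.16] gap 0.062
shift units [ 0.009 -0.067  0.963] turn units -0.057
[0.01363928 0.01384815 0.01695261 0.02128238 0.03586078 0.0398018
 0.04059962] [0.02027737 0.02338758 0.02552808]
```

```bash

python3 -m jog '0 0 0.6 0 -0.3;0 0 0.36 -0.05 -0.3;0 0 0 0 -0.3;0 0 0 0 -0.3'|grep -E 'pos|force'
for i in 1 ; do python3 -m jog '0.2 0 0 0 -0.3;0.2 0 0 0 -0.3;0.1 0 0 0 -0.3;0 0 0 0 -0.3'|grep -E 'pos|ft'; done
python3 -m jog '0.1 0 0 0 -0.3;0.1 0 0 0 -0.3;0.1 0 0 0 -0.3;0.1 0 0 0 -0.3;0 0 0 0 -0.3'|grep -E 'pos|ft'
python3 -m jog '0.1 0 0 0 -0.3;0.1 0 0 0 -0.3;0.1 0 0 0 -0.3;0.1 0 0 0 -0.3;0.1 0 0 0 -0.3'|grep -E 'pos|ft'
python3 - <<'E'
from h import *
from station import bot
go([-.035,-.096,.006])
st=bot.read_state(); s=bot.snapshot('wrist')
cv2.imwrite('pics/w2.png',s['color'][...,::-1])
X=toL(cloud(s,np.array(st['eef_rot']),np.array(st['position'])))
for r in bot.regions_of('wrist','rail')[:1]:
    q=r['region']&(s['depth']>0)&(X[...,2]>.011)&(X[...,2]<.019); print('top',r['confidence'],np.median(X[q],0).round(4),cv2.minAreaRect(X[q][:,:2].astype(np.float32)))
E
```

```text
position: [0.5031, -0.1022, 0.186]
ft_force: [0.3, -0.3, 0.8]
gripper_force: 0.0
position: [0.5163, -0.1011, 0.1859]
ft_force: [0.3, 0.1, -0.0]
position: [0.5257, -0.1004, 0.1856]
ft_force: [0.2, -0.1, -0.1]
position: [0.5381, -0.0994, 0.1856]
ft_force: [-0.7, -0.2, 0.4]
t 5.5 L [-0.05   -0.0971  0.0056] yaw 0.02 F [-0.72 -0.12  0.4 ] gap 0.0619
shift units [ 0.602 -0.042 -0.016] turn units 0.005
top 0.81 [-0.0246 -0.0959  0.0157] ((-0.02545880898833275, -0.095852792263031), (0.027439892292022705, 0.10045833140611649), 0.0738423615694046)
```

View pics/w2.png

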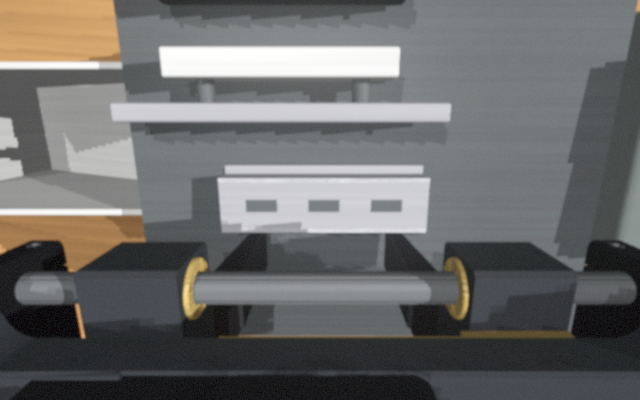

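The rail (px 218–429, y 165–233) is square against both fingertips, and the bar face lies about 20 mm ahead (row 120). Now I'll advance, then feel for the bar.

```bash

python3 -m jog '0.12 0 0 0 -0.3;0.12 0 0 0 -0.3;0.12 0 0 0 -0.3;0.12 0 0 0 -0.3;0.08 0 0 0 -0.3'|grep -E 'pos|ft'
python3 -m jog '0 0 0 0 -0.3;0 0 0 0 -0.3'|grep -E 'pos|ft'
python3 -m jog '0.04 0 0 0 -0.3;0.04 0 0 0 -0.3;0 0 0 0 -0.3'|grep -E 'pos|ft'
python3 -m jog '0.04 0 0 0 -0.3;0 0 0 0 -0.3;0 0 0 0 -0.3'|grep -E 'pos|ft'
python3 -m jog '0.04 0 0 0 -0.3;0 0 0 0 -0.3;0 0 0 0 -0.3'|grep -E 'pos|ft'
python3 -c "
from h import *
go([-.029,-.096,.006])"
```

```text
position: [0.5522, -0.0984, 0.1856]
ft_force: [-1.7, -0.4, 1.1]
position: [0.552, -0.0984, 0.1856]
ft_force: [0.2, 0.6, 0.4]
position: [0.5539, -0.0983, 0.1856]
ft_force: [0.2, -0.5, -0.5]
position: [0.5549, -0.0982, 0.1856]
ft_force: [0.0, 0.1, 0.3]
position: [0.5559, -0.0982, 0.1856]
ft_force: [0.7, -0.2, -0.8]
t 6.93 L [-0.0322 -0.0971  0.0056] yaw 0.02 F [ 0.73 -0.21 -0.83] gap 0.0619
shift units [ 0.129 -0.044 -0.015] turn units 0.005
```

```bash

python3 -m jog '0.04 0 0 0 -0.3;0 0 0 0 -0.3;0 0 0 0 -0.3'|grep -E 'pos|ft'
python3 -m jog '0.04 0 0 0 -0.3;0 0 0 0 -0.3;0 0 0 0 -0.3'|grep -E 'pos|ft'
```

```text
position: [0.557, -0.0981, 0.1857]
ft_force: [-0.6, 0.4, 0.2]
position: [0.558, -0.098, 0.1856]
ft_force: [-0.1, 0.5, 0.2]
```

```bash

python3 -m jog '0.04 0 0 0 -0.3;0 0 0 0 -0.3;0 0 0 0 -0.3'|grep -E 'pos|ft'
```

```text
position: [0.5589, -0.0979, 0.1856]
ft_force: [-0.3, 0.2, 0.1]
```

```bash

python3 -m jog '0.02 0 0 0 -0.3;0 0 0 0 -0.3;0 0 0 0 -0.3'|grep -E 'pos|ft'
```

```text
position: [0.5593, -0.0979, 0.1856]
ft_force: [-1.0, -0.2, 0.9]
```

```bash

for k in 1; do python3 -m jog '0.03 0 0 0 -0.3;0 0 0 0 -0.3;0 0 0 0 -0.3'|grep -E 'pos|ft'; done
python3 -m jog '0.03 0 0 0 -0.3;0 0 0 0 -0.3;0 0 0 0 -0.3'|grep -E 'pos|ft'
```

```text
position: [0.56, -0.0978, 0.1856]
ft_force: [-1.8, -0.5, 1.2]
position: [0.5605, -0.0978, 0.1856]
ft_force: [-5.4, -0.2, 2.3]
```

```bash

python3 -m jog '0.03 0 0 0 -0.3;0 0 0 0 -0.3;0 0 0 0 -0.3'|grep -E 'pos|ft'
```

```text
position: [0.561, -0.0978, 0.1856]
ft_force: [-6.7, -1.0, 4.6]
```

```bash

python3 -m jog '0.02 0 0 0 -0.3;0 0 0 0 -0.3;0 0 0 0 -0.3'|grep -E 'pos|ft'
python3 -m jog '0 0 0 0 -0.3;0 0 0 0 -0.3;0 0 0 0 -0.3;0 0 0 0 -0.3;0 0 0 0 -0.3'|grep -E 'pos|ft'
```

```text
position: [0.5612, -0.0977, 0.1856]
ft_force: [-8.2, -1.7, 4.7]
position: [0.5612, -0.0978, 0.1856]
ft_force: [-8.2, -1.5, 4.6]
```

```bash

python3 -m jog '0 0 0 0 -0.3;0 0 0 0 -0.3;0 0 0 0 -0.3;0 0 0 0 -0.3;0 0 0 0 -0.3'|grep -E 'pos|ft'
python3 - <<'E'
from h import *
from station import bot
go([-.08,-.096,.006])
st=bot.read_state(); s=bot.snapshot('wrist')
cv2.imwrite('pics/w3.png',s['color'][...,::-1])
X=toL(cloud(s,np.array(st['eef_rot']),np.array(st['position'])))
for r in bot.regions_of('wrist','rail')[:1]:
    q=r['region']&(s['depth']>0)&(X[...,2]>.011)&(X[...,2]<.019); print('top',r['confidence'],np.median(X[q],0).round(4),cv2.minAreaRect(X[q][:,:2].astype(np.float32)))
E
```

```text
position: [0.5612, -0.0977, 0.1856]
ft_force: [-7.5, -1.3, 4.6]
t 9.77 L [-0.0269 -0.097   0.0056] yaw 0.02 F [-7.58 -0.75  4.64] gap 0.0619
shift units [-2.123 -0.042 -0.012] turn units 0.006
top 0.76 [-0.0015 -0.0959  0.0157] ((-0.003174055367708206, -0.09581061452627182), (0.0289571825414896, 0.1004081517457962), 0.044396307319402695)
```

View pics/w3.png

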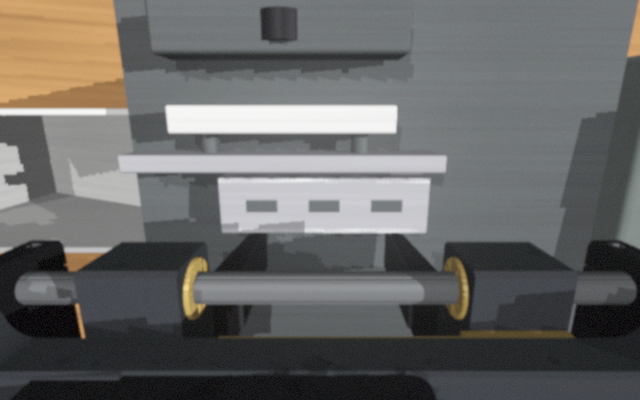

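```bash

python3 -m jog '-0.05 0 0 0 -0.3;-0.05 0 0 0 -0.3;-0.2 0 0 0 -0.3;-0.3 0 0 0 -0.3;0 0 0 0 -0.3'|grep -E 'pos|ft'
python3 -m jog '0 0 -0.8 0 1;0 0 -0.8 0 1;0 0.9 0 0 1;0 0.9 0 0 1;0.4 0.9 0 0 1' 20|grep -E 'pos|ft'
python3 -m jog '0.4 0.8 0 0 1;0.4 0 0 0 1;0 0 0 0 1;0 0 0 0 1' |grep -E 'pos|ft|gap'
python3 - <<'E'
from h import *
from station import bot
go([-.006,-.185,.005])
st=bot.read_state(); s=bot.snapshot('wrist')
cv2.imwrite('pics/w4.png',s['color'][...,::-1])
X=toL(cloud(s,np.array(st['eef_rot']),np.array(st['position'])))
for r in bot.regions_of('wrist','rail')[:1]:
    q=r['region']&(s['depth']>0)&(X[...,2]>.011)&(X[...,2]<.019); print('top',r['confidence'],np.median(X[q],0).round(4),cv2.minAreaRect(X[q][:,:2].astype(np.float32)))
E
```

```text
position: [0.546, -0.0988, 0.1856]
ft_force: [0.1, 0.1, -0.5]
position: [0.5613, -0.166, 0.2264]
ft_force: [-0.4, 0.5, -0.2]
position: [0.5833, -0.1832, 0.2252]
ft_force: [-0.6, 1.3, -0.4]
finger_gap: 0.0072
t 11.03 L [-0.0111 -0.1839  0.0452] yaw 0.03 F [-0.54  1.34 -0.43] gap 0.0072
shift units [0.206 0.044 1.609] turn units 0.008
top 0.79 [-0.0028 -0.0962  0.0155] ((-0.0036636600270867348, -0.09585171192884445), (0.027960630133748055, 0.10053952783346176), 0.10027159005403519)
```

View pics/w4.png

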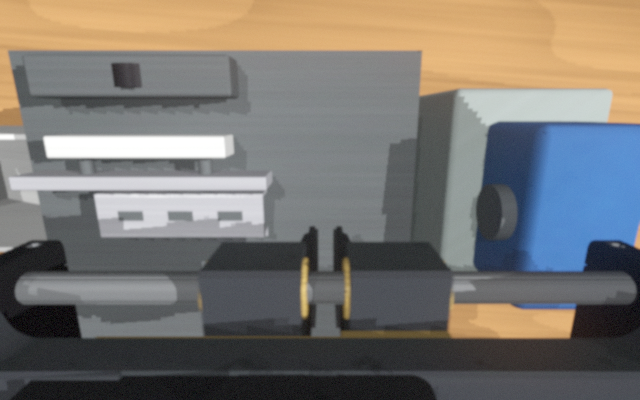

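The closed fingers are behind the rail's near end (px 265,215). The rail is square against the bar and the cutter is off to the right. Now I'll descend and push along the fence.

```bash

python3 -m jog '0.16 0 0.6 0 1;0 0 0.6 0 1;0 0 0.35 0 1;0 0 0 0 1;0 0 0 0 1' |grep -E 'pos|ft|gap'
python3 -m jog '0 -0.2 0 0 1;0 -0.2 0 0 1;0 -0.2 0 0 1;0 -0.2 0 0 1;0 -0.2 0 0 1' |grep -E 'pos|ft|gap'
python3 -m jog '0 -0.2 0 0 1;0 -0.2 0 0 1;0 -0.2 0 0 1;0 -0.2 0 0 1;0 0 0 0 1' |grep -E 'pos|ft|gap'
python3 - <<'E'
from h import *
from station import bot
go([-.006,-.1,.005])
st=bot.read_state(); s=bot.snapshot('wrist')
X=toL(cloud(s,np.array(st['eef_rot']),np.array(st['position'])))
for r in bot.regions_of('wrist','rail')[:1]:
    q=r['region']&(s['depth']>0)&(X[...,2]>.011)&(X[...,2]<.019); print('top',r['confidence'],np.median(X[q],0).round(4),cv2.minAreaRect(X[q][:,:2].astype(np.float32)))
E
```

```text
position: [0.5872, -0.1832, 0.187]
ft_force: [-0.5, 0.2, 0.6]
finger_gap: 0.0006
position: [0.5856, -0.1579, 0.1872]
ft_force: [-0.5, -0.4, 0.5]
finger_gap: 0.0006
position: [0.5841, -0.1378, 0.187]
ft_force: [0.3, 0.0, 0.2]
finger_gap: 0.0007
t 12.38 L [-0.007  -0.1387  0.007 ] yaw 0.05 F [ 0.28 -0.02  0.15] gap 0.0007
shift units [ 0.042 -1.548  0.079] turn units 0.013
top 0.81 [ 0.0009 -0.0708  0.0155] ((-0.003765709698200226, -0.08301064372062683), (0.02820509858429432, 0.10043976455926895), 0.2469845712184906)
```

```bash

python3 -m jog '0 -0.2 0 0 1;0 -0.2 0 0 1;0 -0.2 0 0 1;0 -0.2 0 0 1;0 -0.2 0 0 1' |grep -E 'pos|ft'
python3 -m jog '0 -0.2 0 0 1;0 -0.2 0 0 1;0 -0.2 0 0 1;0 -0.2 0 0 1;0 -0.2 0 0 1' |grep -E 'pos|ft'
python3 -m jog '0 -0.12 0 0 1;0 -0.12 0 0 1;0 0 0 0 1;0 0 0 0 1' |grep -E 'pos|ft'
python3 - <<'E'
from h import *
from station import bot
go([-.006,-.04,.005])
st=bot.read_state(); s=bot.snapshot('wrist')
cv2.imwrite('pics/w5.png',s['color'][...,::-1])
X=toL(cloud(s,np.array(st['eef_rot']),np.array(st['position'])))
for r in bot.regions_of('wrist','rail')[:1]:
    q=r['region']&(s['depth']>0)&(X[...,2]>.011)&(X[...,2]<.019); print('top',r['confidence'],np.median(X[q],0).round(4),cv2.minAreaRect(X[q][:,:2].astype(np.float32)))
E
```

```text
position: [0.5823, -0.1132, 0.1869]
ft_force: [-0.5, -0.6, 0.5]
position: [0.5804, -0.0883, 0.1869]
ft_force: [0.1, -1.3, 0.4]
position: [0.58, -0.0826, 0.1869]
ft_force: [-0.2, 0.6, 0.0]
t 13.65 L [-0.007  -0.0833  0.0069] yaw 0.03 F [-0.18  0.58  0.  ] gap 0.001
shift units [ 0.042 -1.734  0.075] turn units 0.008
top 0.57 [ 0.0008 -0.0146  0.0155] ((-0.003672161139547825, -0.027142498642206192), (0.028038475662469864, 0.10027685761451721), 0.04016892984509468)
```

View pics/w5.png

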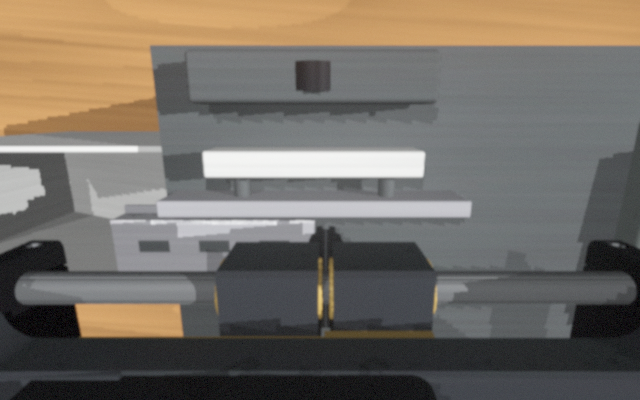

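```bash

python3 -m jog '0 -0.25 0 0 1;0 -0.25 0 0 1;0 -0.25 0 0 1;0 -0.25 0 0 1;0 -0.25 0 0 1' |grep -E 'pos|ft'
python3 -m jog '0 -0.25 0 0 1;0 -0.25 0 0 1;0 -0.25 0 0 1;0 -0.25 0 0 1;0 -0.25 0 0 1' |grep -E 'pos|ft'
python3 -m jog '0 -0.25 0 0 1;0 -0.25 0 0 1;0 0 0 0 1;0 0 0 0 1' |grep -E 'pos|ft'
python3 - <<'E'
from h import *
from station import bot
go([-.006,-.04,.005])
st=bot.read_state(); s=bot.snapshot('wrist')
cv2.imwrite('pics/w6.png',s['color'][...,::-1])
X=toL(cloud(s,np.array(st['eef_rot']),np.array(st['position'])))
for r in bot.regions_of('wrist','rail')[:1]:
    q=r['region']&(s['depth']>0); print(r['confidence'],r['extent'],np.median(X[q],0).round(4),np.percentile(X[q],[5,95],0).round(3))
E
```

```text
position: [0.5777, -0.0509, 0.1869]
ft_force: [0.0, -1.4, 0.7]
position: [0.5759, -0.0206, 0.1876]
ft_force: [-1.9, -10.8, 11.3]
position: [0.5743, -0.0074, 0.1867]
ft_force: [0.3, -0.1, 0.2]
t 14.92 L [-0.0072 -0.0079  0.0067] yaw 0.05 F [ 0.27 -0.14  0.22] gap 0.0007
shift units [0.049 1.284 0.067] turn units 0.013
0.78 [218.6, 150.2, 309.3, 240.4] [ 0.0065  0.035  -0.0556] [[-0.015  0.01  -0.092]
 [ 0.028  0.068 -0.029]]
```

View pics/w6.png

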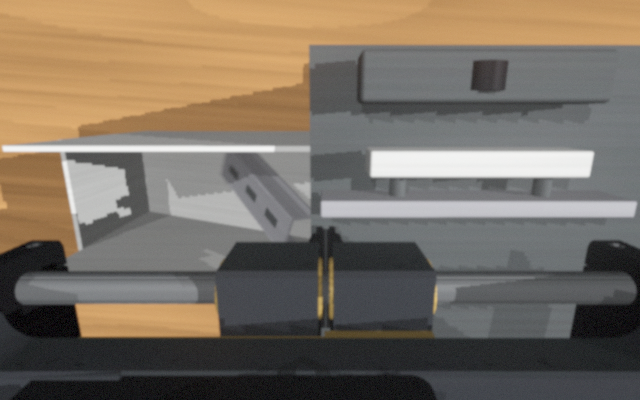

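The rail has dropped into the chute (px 220–310, 150–240). Now I'll lift clear and check that it is at rest.

```bash

python3 -m jog '0 0.2 -0.5 0 1;0 0 -1 0 1;0 0 -1 0 1;0 0 -1 0 1;0 0 -0.5 0 1' |grep -E 'pos|ft'
cat > look.py <<'E'
from h import *
from station import bot
go([-.006,-.04,.005])
st=bot.read_state(); s=bot.snapshot('wrist')
X=toL(cloud(s,np.array(st['eef_rot']),np.array(st['position'])))
for r in bot.regions_of('wrist','rail')[:1]:
    q=r['region']&(s['depth']>0); print(r['confidence'],np.median(X[q],0).round(4),np.percentile(X[q],[5,95],0).round(3).tolist())
cv2.imwrite('pics/w7.png',s['color'][...,::-1])
E
python3 -m jog '0 0 0 0 1;0 0 0 0 1;0 0 0 0 1;0 0 0 0 1;0 0 0 0 1' |grep -E 'ft'
python3 look.py
python3 -m jog '0 0 0 0 1;0 0 0 0 1;0 0 0 0 1;0 0 0 0 1;0 0 0 0 1' |grep -E 'ft'
python3 look.py
```

```text
position: [0.5755, -0.0133, 0.2895]
ft_force: [0.1, -0.3, 0.8]
ft_force: [0.5, -0.4, 0.5]
t 15.85 L [-0.0073 -0.0135  0.1057] yaw 0.02 F [ 0.52 -0.39  0.47] gap 0.0009
shift units [0.061 1.06  4.027] turn units 0.004
0.64 [ 0.0031  0.0553 -0.0917] [[-0.022, 0.02, -0.111], [0.027, 0.097, -0.074]]
ft_force: [0.5, 0.2, -0.3]
t 16.37 L [-0.0071 -0.0136  0.1069] yaw 0.02 F [ 0.53  0.16 -0.32] gap 0.0006
shift units [0.043 1.057 4.075] turn units 0.004
0.63 [ 0.0034  0.0553 -0.0917] [[-0.022, 0.02, -0.11], [0.028, 0.096, -0.074]]
```

View pics/w7.png

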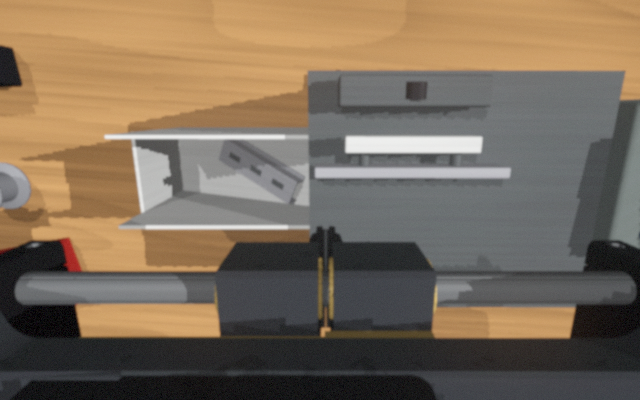

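The rail lies still on the chute floor (px 220–303, 140–202), and two looks half a second apart agree. The arm is clear.

```bash
python3 -c "
from station import bot
print(bot.job_done())"
```

```text
the job is handed in; nothing more can be done
None
```

The rail was pressed square on the fence at about 8 N for over a second, then pushed along it off the ledge. It now lies at rest in the scrap chute with the arm clear, and the job is handed in; no verdict was returned.

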